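# Show the helper what to use on the wheel hub

## Robot

A 7-joint arm with a two-finger parallel gripper is mounted at the origin on the work surface. World frame = base frame: x ahead of the robot, y to its left, z up, the work surface at z = 0. Lengths are in m, angles in rad, forces in N, time in s.
With the tool pointing down it reaches from about 0.425 to 0.925 m from the base axis. Payload 6.8 kg.
Tool frame: the origin (TCP) lies between the finger pads; the fingertips stand 8 mm ahead of it and the grasp point (between the pads) lies 11 mm behind it; y points along the fingers, z is the direction in which the jaws open and shut, and the axes are right-handed (so a half turn about y gives the same grasp; the last joint's range is limited). The gripper opens to 88 mm and grips with 3 to 60 N. Pads are 20 mm wide; open, the fingers measure 115 mm over their backs; the gripper's body (75 mm by 178 mm) begins 61 mm behind the grasp point.
Start: joints at [1.132, 0.477, 0.022, 1.555, -0.011, 1.109, -0.083], TCP at [0.219, -0.638, 0.231] pointing down, gripper open.
Joint ranges: [-2.96, 2.96], [-0.34, 2.1], [-1.41, 1.46], [0.24, 2.44], [-1.37, 4.51], [0.17, 1.92], [-2.96, 2.96]. Speed limits (rad/s): [2.39, 2.39, 3.14, 3.14, 3.14, 3.14, 3.14].

## Interface

Orientations are given as a unit quaternion [w, x, y, z].
In Python, from cell import ctrl, vision, workorder, finder gives the robot as it stands.
- The arm moves only by the tool carry_out, never from a script. Its argument "motion" is a list that holds one entry, the list of rows, each a list of 7 numbers: the shift along the world's x, y, z in m, then the turn, a rotation vector about the world's x, y, z in units of 5 degrees (1.0 is 5 degrees), then the closure, from 0 (fully open) to 1 (shut). A call has 1 to 20 rows; each row is the pose to reach, as a shift and turn from the pose measured when the call began; what a row does not reach only later rows make up. A row lasts 1/12 s, in which the tool goes at most 41.7 mm and 7.16 degrees, less where a joint would pass 70% of its speed; a pose out of reach is approached as far as the arm can. A call with a gripper value outside its range is refused whole. The fingers move at their own pace and stop on an object; "squeeze" is the grip in N (left out, the last holds). Time passes only in rows, so rows that repeat a pose let the fingers close. It gives the time, the measured TCP pose, the force and the opening at its end, in the units of the state.
- ctrl.state(): the state, without advancing time (a new reading comes with each control period).
- vision.camera(name): name is "scene" or "top"; returns the picture (480x640x3 uint8, blue, green, red); there is no depth.
- vision.camera_model(name): a dict with "fovy" (degrees; the focal length in pixels is half the picture's height over the tangent of half this angle, whatever the lens; pixels are square), "cx", "cy" (the principal point, pixels), "k1" (the pictures are not rectified: a ray, as slopes to the right and down, at radius r is drawn at 1 + k1 r^2 times it, then the intrinsics apply), "rvec" (rotation vector, rad) and "tvec" (3), from world to camera coordinates, as OpenCV has them. Camera axes: x right, y down, z forward; pixel columns grow to the right and rows downward; lengths in m; the calibration is good to about 2 mm. A picture is of the moment at which its call begins. camera_model takes no time and is no camera call.
- workorder.sign_off(): hands the job in, once; it reports no verdict.
Trained networks look in the newest picture that a camera, given by its name, has taken for a name from the list of things; names that differ only in an ending like _2 or _b are one class to them, and where a whole thing is asked for, a point or a joint stands for the part that bears it (a point fixed in the world has none). Each returns a list of dicts, best first, with "p" (0 to 1); they miss things now and then, are a little off and sometimes report something else, mostly with a low value. They report only what shows in the picture. A call takes as long as a camera call.
- finder.silhouettes(camera, target): "pixels" (480x640 bool, what is visible of it) and "bbox" ([left, top, width, height] in pixels, round what is visible of it).
- finder.spot_point(camera, target): "xy" ([column, row] in pixels: a listed point, or the origin of a listed thing).
The state is a dict: "time": time; "qpos": joint angles; "joint_vel": joint speeds; "joint_efforts": joint torques, N m; "tool_pos": TCP position; "eef_rot": TCP orientation; "force": force on the tool from outside, world axes, zero at the start; "moment": the same for the moment, N m; "finger_gap": finger opening in m.
Only numpy, scipy, OpenCV 4.12 (cv2) and the standard library are available. Lean on these libraries where they do the work, as an engineer would, in place of code of your own. Each camera call takes 0.05 s, during which the arm holds its last target. There are 200 camera calls.

## Task

Show a helper how to undo the marked nut by pointing straight down at three things in turn, fingertips about 2 cm above each and staying there for at least a second: first the red-handled ratchet, then the blue-banded socket, then the red nut on the wheel hub. Touch and move nothing at all, and travel from one to the next well above everything, so that you never seem to point at another socket, nut or tool. Finish with the fingertips still above the red nut, pointing at it.

Things in the scene. Friction and masses are not known exactly. Their poses are not given: they have to be found in the camera images.
- ratchet: Ratchet handle lying on the bench, 245 long. Origin on the bench at mid-length; +x runs along it towards the round steel head. Red grip 110 x 26 wide, 28 high (x = -125 to -15), steel shaft 16 thick, round head 38 wide at x = 100, 30 high with a 10 high square drive stub upward (top at 40). (lengths in mm)
- hub: Wheel hub, fixed, lying face up on the bench: round steel flange 152 across, its face 62 above the bench, aluminium dust cap 58 across in the middle up to 89. Origin on the bench at its centre; z up. Five nuts stand on the flange on a 114 circle, 72 degrees apart, 67 from one to the next; each is about 22 across and its top is 84 above the bench. One is red (+x of the hub), four are dark steel. (lengths in mm)
- nut_red_top (a point): Centre of the top of the red nut, 84 above the bench. (lengths in mm)
- tray: Black square tray, fixed, 140 x 140 x 22 high with four compartments, one socket standing in each. Origin on the bench under its centre; z up. Hub and tray may change sides. (lengths in mm)
- nut_a_top (a point): Centre of the top of one of the four dark steel nuts, 84 above the bench. (lengths in mm)
- nut_b_top (a point): Centre of the top of one of the four dark steel nuts, 84 above the bench. (lengths in mm)
- nut_c_top (a point): Centre of the top of one of the four dark steel nuts, 84 above the bench. (lengths in mm)
- nut_d_top (a point): Centre of the top of one of the four dark steel nuts, 84 above the bench. (lengths in mm)
- socket_blue: Loose steel socket with the blue band around it, standing upright in the tray, 36 across and 78 high, open at the top. Origin at the centre of its underside, z up. Centres of neighbouring sockets are 68 apart. (lengths in mm)
- socket_blue_top (a point): Centre of the mouth (top) of the blue-banded socket, about 83 above the bench. (lengths in mm)
- socket_yellow: Loose steel socket with the yellow band around it, standing upright in the tray, 32 across and 78 high, open at the top. Origin at the centre of its underside, z up. Centres of neighbouring sockets are 68 apart. (lengths in mm)
- socket_yellow_top (a point): Centre of the mouth (top) of the yellow-banded socket, about 83 above the bench. (lengths in mm)
- socket_green: Loose steel socket with the green band around it, standing upright in the tray, 40 across and 78 high, open at the top. Origin at the centre of its underside, z up. Centres of neighbouring sockets are 68 apart. (lengths in mm)
- socket_green_top (a point): Centre of the mouth (top) of the green-banded socket, about 83 above the bench. (lengths in mm)
- socket_orange: Loose steel socket with the orange band around it, standing upright in the tray, 28 across and 78 high, open at the top. Origin at the centre of its underside, z up. Centres of neighbouring sockets are 68 apart. (lengths in mm)
- socket_orange_top (a point): Centre of the mouth (top) of the orange-banded socket, about 83 above the bench. (lengths in mm)
- wrench: Steel spanner, 190 long, lying across the bench just beyond the head of the ratchet. Origin at mid-length on its underside, x along it. Leave alone. (lengths in mm)
- screwdriver: Screwdriver with yellow handle, 200 long, lying across the bench beyond the spanner. Origin at mid-length on its underside, x along it. Leave alone. At the back and sides stand other things to stay clear of: a yellow cup and an amber jar behind hub and tray (up to 95 high), a can (170 high) at the left, bins and a charger along the back (up to 110), and a carton, a vice and a tool box far out at the sides (up to 230). (lengths in mm)

How it is judged:
By the outcome, as a careful person would: the job done as asked, in the order asked, and still so for the second after the job is handed in, with the robot touching nothing.
It also fails if it takes over 56 s, if anything falls off the work surface, if the arm or the gripper's body presses on something with over 40 N, if the wrist force passes 120 N, or if a joint passes its speed limit or range.

## Working session

There is one attempt and no reset: what is moved stays moved. The work goes in short steps, Python scripts to look and compute and a tool call to move; the robot and the scene stay as the last step left them, time stands still between calls to the robot, and variables do not carry over. Pictures are saved under pics/ and viewed, about 8 in all and at most 12, crops included, and the job is handed in when it is done.

Besides the shell and the picture viewer there is one more tool, called by a JSON object that holds its "name" and its "arguments", one argument or row to a line. carry_out: Moves the arm, as the interface text tells. Its arguments: {"type":"object","properties":{"motion":{"type":"array","items":{"type":"array","items":{"type":"array","items":{"type":"number"}}}},"squeeze":{"type":"number"}},"required":["motion"]}

```bash
mkdir -p pics
cat > h.py <<'E'
import numpy as np, cv2
from cell import ctrl, vision, workorder, finder
def ray(cam,xy,z):
    m=vision.camera_model(cam); f=240/np.tan(np.radians(m["fovy"])/2)
    d=(np.array(xy,float)-[m["cx"],m["cy"]])/f
    u=d.copy()
    for _ in range(30): u=d/(1+m["k1"]*(u@u))
    R=cv2.Rodrigues(np.array(m["rvec"],float))[0]; t=np.array(m["tvec"],float)
    c=-R.T@t; v=R.T@np.array([u[0],u[1],1]); return c+v*(z-c[2])/v[2]
E
python3 - <<'E'
from h import *
for c in("top","scene"):
    cv2.imwrite(f"pics/{c}0.png",vision.camera(c))
    for n,z in(("ratchet",0.0),("socket_blue_top",.083),("nut_red_top",.084),("hub",0),("tray",0),("socket_yellow_top",.083),("socket_green_top",.083),("socket_orange_top",.083)):
        for r in finder.spot_point(c,n)[:2]: print(c,n,round(r["p"],2),np.round(r["xy"],1),ray(c,r["xy"],z).round(4))
s=ctrl.state();print(s["time"],s["tool_pos"],s["eef_rot"],s["finger_gap"])
E
```

```text
top ratchet 0.93 [335.8 314.9] [ 0.5053 -0.0027  0.    ]
top socket_blue_top 0.92 [216.7 293.5] [0.5301 0.2009 0.083 ]
top nut_red_top 0.64 [512.4 346.3] [ 0.4438 -0.3027  0.084 ]
top hub 0.96 [478.7 328. ] [ 0.4824 -0.2645  0.    ]
top hub 0.27 [216.5 263.3] [0.5979 0.2198 0.    ]
top tray 0.87 [206.6 287.9] [0.5515 0.2362 0.    ]
top socket_yellow_top 0.98 [170.4 270.5] [0.5686 0.2844 0.083 ]
top socket_green_top 0.97 [180.3 305.2] [0.5087 0.2633 0.083 ]
top socket_orange_top 0.63 [209.  255.7] [0.5956 0.2176 0.083 ]
top socket_orange_top 0.41 [521.9 311.9] [ 0.5026 -0.322   0.083 ]
scene ratchet 0.77 [363.1 240.1] [0.5078 0.0069 0.    ]
scene ratchet 0.69 [438.3 316.7] [0.5878 0.2205 0.    ]
scene socket_blue_top 0.74 [448.  265.8] [0.5303 0.1957 0.083 ]
scene socket_blue_top 0.54 [363.2 241.2] [0.5678 0.0346 0.083 ]
scene nut_red_top 0.64 [263.3 134.9] [ 0.4314 -0.3072  0.084 ]
scene hub 0.8 [268.8 181.1] [ 0.4796 -0.2632  0.    ]
scene tray 0.67 [458.2 303.4] [0.5395 0.2409 0.    ]
scene socket_yellow_top 0.92 [483.3 306.6] [0.5758 0.2846 0.083 ]
scene socket_yellow_top 0.65 [317.4 322.5] [0.7616 0.0566 0.083 ]
scene socket_green_top 0.79 [486.6 270.4] [0.5001 0.2606 0.083 ]
scene socket_orange_top 0.96 [450. 296.] [0.5883 0.2259 0.083 ]
0.9 [ 0.21929796 -0.63839564  0.23065427] [ 0.1164538  -0.11641908  0.6974574  -0.69745128] 0.08793372029369573
```

View pics/top0.png

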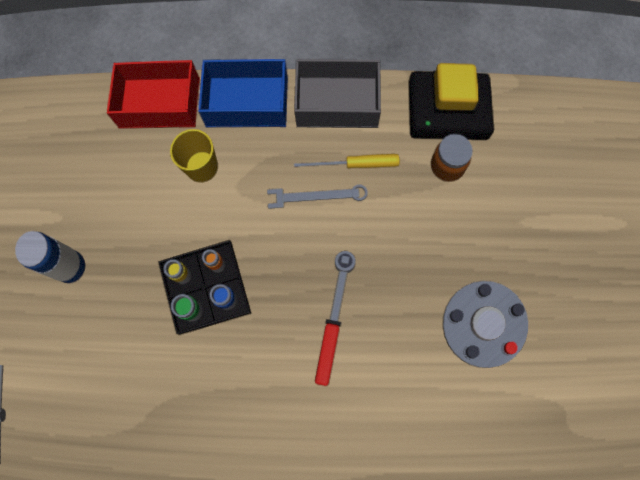

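View pics/scene0.png

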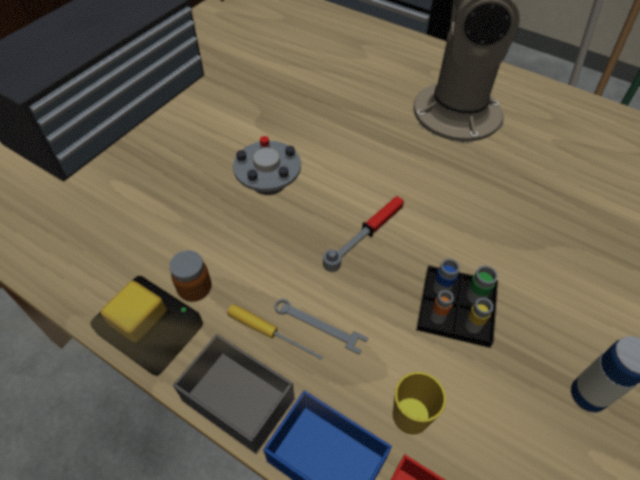

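Run:
```python
from h import *
from scipy.spatial.transform import Rotation as R
print(R.from_quat(np.roll(ctrl.state()["eef_rot"],-1)).as_matrix().round(3))
im=cv2.imread("pics/top0.png")
cv2.imwrite("pics/crop0.png",cv2.resize(im[230:380,130:570],(800,273),interpolation=cv2.INTER_CUBIC))
```

```text
[[-0.946  0.     0.325]
 [-0.325  0.    -0.946]
 [-0.    -1.    -0.   ]]
```

View pics/crop0.png

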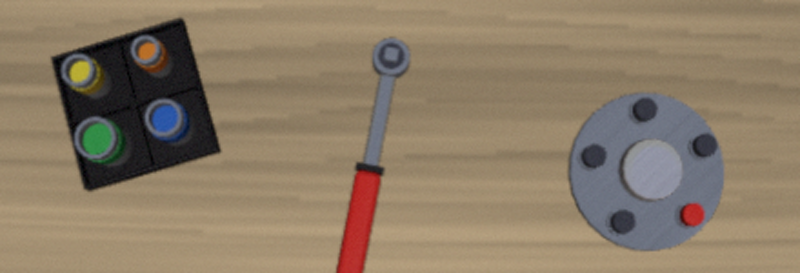

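The top view shows the ratchet with its red grip at (328,352), the blue socket's mouth at about (221,295), and the red nut at (511,348). The network's point for blue is about 5 px off the rim centre, so I'll measure it by colour.

Run:
```python
from h import *
im=cv2.imread("pics/top0.png"); h=cv2.cvtColor(im,cv2.COLOR_BGR2HSV)
def cen(mask,box):
    x,y,w,hh=box; m=np.zeros(mask.shape,bool); m[y:y+hh,x:x+w]=mask[y:y+hh,x:x+w]
    ys,xs=np.nonzero(m); return np.array([xs.mean(),ys.mean()]),m.sum()
red=((h[...,0]<8)|(h[...,0]>172))&(h[...,1]>150)&(h[...,2]>90)
n,k=cen(red,(495,330,35,35)); g,k2=cen(red,(305,310,45,85))
print("nut",n,k,ray("top",n,.084)); print("grip",g,k2,ray("top",g,.02))
cap=ray("top",(489,323),.089); print("cap",cap,"dist nut",np.linalg.norm((ray("top",n,.084)-cap)[:2]))
head=ray("top",(345.2,261.2),.035); print("head",head,"grip-head",np.linalg.norm((head-ray("top",g,.02))[:2]),"(170)")
S={c:ray("top",(130+x*.55,230+y*.55),.083) for c,x,y in(("b",166,118),("o",148,52),("y",80,72),("g",98,139))}
for c in S: print(c,S[c].round(4))
for a,b in("bo","oy","yg","gb"): print(a,b,np.linalg.norm(S[a]-S[b]).round(4))
```

```text
nut [510.6637931  347.53448276] 116 [ 0.4417051  -0.29960545  0.084     ]
grip [326.56674473 354.264637  ] 854 [0.43312496 0.01296173 0.02      ]
cap [ 0.48326386 -0.26162086  0.089     ] dist nut 0.05630239880858248
head [ 0.59803641 -0.01843863  0.035     ] grip-head 0.16787426007350884 (170)
b [0.5278 0.1929 0.083 ]
o [0.5906 0.2131 0.083 ]
y [0.5703 0.2781 0.083 ]
g [0.5067 0.2569 0.083 ]
b o 0.066
o y 0.0681
y g 0.067
g b 0.0674
```

{"name": "carry_out", "arguments": {
  "motion": [
    [[0,0,0.03,0,0,0,1],[0,0,0.065,0,0,0,1],[0,0,0.1,0,0,0,1],[0.025,0.02,0.1,0,0,0,1],[0.055,0.04,0.1,0,0,0,1],[0.085,0.06,0.1,0,0,0,1],[0.115,0.085,0.1,0,0,0,1],[0.145,0.105,0.1,0,0,0,1],[0.175,0.13,0.1,0,0,0,1],[0.205,0.15,0.1,0,0,0,1],[0.235,0.17,0.1,0,0,0,1],[0.26,0.19,0.1,0,0,0,1],[0.285,0.21,0.1,0,0,0,1],[0.31,0.235,0.1,0,0,0,1],[0.32,0.26,0.1,0,0,0,1],[0.325,0.285,0.1,0,0,0,1],[0.325,0.31,0.1,0,0,0,1]]
  ],
  "squeeze": 5
}}

```text
time: 2.32
tool_pos: [0.5456, -0.3264, 0.3302]
eef_rot: [0.117, -0.117, 0.698, -0.697]
force: [0.2, -0.8, 0.8]
finger_gap: 0.0008
```

{"name": "carry_out", "arguments": {
  "motion": [
    [[-0.007,0.03,0,0,0,0,1],[-0.014,0.06,0,0,0,0,1],[-0.02,0.09,0,0,0,0,1],[-0.027,0.12,0,0,0,0,1],[-0.034,0.15,0,0,0,0,1],[-0.04,0.18,0,0,0,0,1],[-0.047,0.21,0,0,0,0,1],[-0.054,0.24,0,0,0,0,1],[-0.06,0.27,0,0,0,0,1],[-0.067,0.3,0,0,0,0,1],[-0.071,0.32,0,0,0,0,1],[-0.074,0.332,0,0,0,0,1],[-0.074,0.332,0,0,0,0,1],[-0.074,0.332,-0.03,0,0,0,1],[-0.074,0.332,-0.06,0,0,0,1],[-0.074,0.332,-0.09,0,0,0,1],[-0.074,0.332,-0.12,0,0,0,1],[-0.074,0.332,-0.15,0,0,0,1],[-0.074,0.332,-0.17,0,0,0,1],[-0.074,0.332,-0.17,0,0,0,1]]
  ]
}}

```text
time: 3.98
tool_pos: [0.469, 0.004, 0.1565]
eef_rot: [0.114, -0.119, 0.698, -0.697]
force: [-0.2, 0.3, -0.3]
finger_gap: 0.0005
```

Run:
```python
from h import *
a=vision.camera("top");b=vision.camera("scene")
cv2.imwrite("pics/r1.png",np.hstack([a[180:430,180:480],b[60:310,230:530]]))
s=ctrl.state();print(s["time"],s["tool_pos"],np.round(s["qpos"],3),s["eef_rot"])
```

```text
4.0833 [0.47167048 0.00478127 0.160257  ] [ 0.173  0.257 -0.361  2.078  0.122  0.827 -1.499] [ 0.11637267 -0.11699531  0.69761832 -0.69720742]
```

View pics/r1.png

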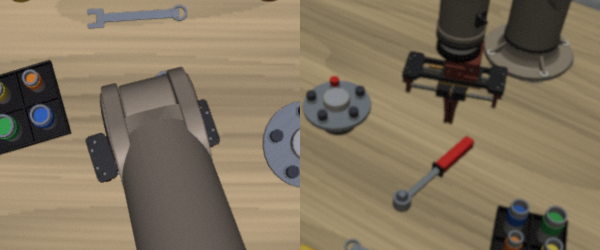

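The crops show the gripper upright above the grip, with the closed fingertips at about (450,120) in the right-hand crop and well clear of everything. Next I go down to the ratchet and hold.

{"name": "carry_out", "arguments": {
  "motion": [
    [[0,0,-0.03,0,0,0,1],[0,0,-0.055,0,0,0,1],[0,0,-0.075,0,0,0,1],[0,0.001,-0.09,0,0,0,1],[0,0.001,-0.1,0,0,0,1],[0,0.001,-0.104,0,0,0,1],[0,0.001,-0.104,0,0,0,1],[0,0.001,-0.104,0,0,0,1],[0,0.001,-0.104,0,0,0,1],[0,0.001,-0.104,0,0,0,1],[0,0.001,-0.104,0,0,0,1],[0,0.001,-0.104,0,0,0,1],[0,0.001,-0.104,0,0,0,1],[0,0.001,-0.104,0,0,0,1],[0,0.001,-0.104,0,0,0,1],[0,0.001,-0.104,0,0,0,1],[0,0.001,-0.104,0,0,0,1],[0,0.001,-0.104,0,0,0,1],[0,0.001,-0.104,0,0,0,1],[0,0.001,-0.104,0,0,0,1]]
  ]
}}

```text
time: 5.75
tool_pos: [0.4717, 0.0058, 0.0563]
eef_rot: [0.116, -0.117, 0.698, -0.697]
force: [-0.4, 1.3, 0.1]
finger_gap: 0.0007
```

Run:
```python
from h import *
b=vision.camera("scene")
cv2.imwrite("pics/r2.png",cv2.resize(b[90:290,280:500],None,fx=2.5,fy=2.5))
s=ctrl.state();print(s["time"],s["tool_pos"],s["force"])
```

```text
5.8 [0.47169197 0.00579823 0.05626337] [ 1.2875604  -0.72321333 -0.2363856 ]
```

View pics/r2.png

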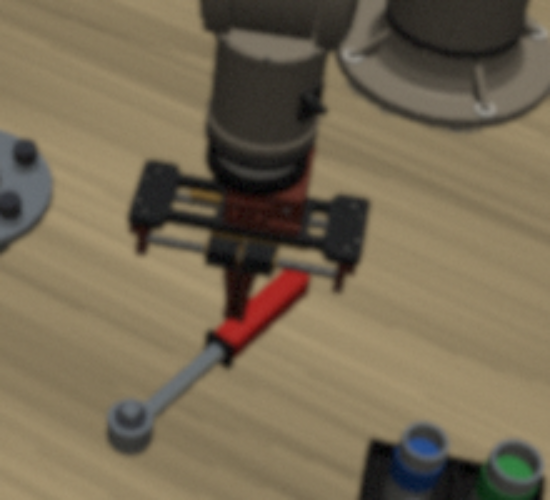

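The fingertips, at crop (235,318), stand over the front of the red grip with nothing touched. I'll hold a little longer, then rise straight up.

{"name": "carry_out", "arguments": {
  "motion": [
    [[0,0,0,0,0,0,1],[0,0,0,0,0,0,1],[0,0,0,0,0,0,1],[0,0,0,0,0,0,1],[0,0,0,0,0,0,1],[0,0,0,0,0,0,1],[0,0,0.02,0,0,0,1],[0,0,0.05,0,0,0,1],[0,0,0.085,0,0,0,1],[0,0,0.12,0,0,0,1],[0,0,0.155,0,0,0,1],[0,0,0.19,0,0,0,1],[0,0,0.22,0,0,0,1],[0,0,0.25,0,0,0,1],[0,0,0.27,0,0,0,1],[0,0,0.274,0,0,0,1],[0,0,0.274,0,0,0,1]]
  ]
}}

```text
time: 7.22
tool_pos: [0.4723, 0.0059, 0.3314]
eef_rot: [-0.117, 0.116, -0.697, 0.697]
force: [0.1, 0.4, 0.4]
finger_gap: 0.0008
```

{"name": "carry_out", "arguments": {
  "motion": [
    [[0.006,0.02,0,0,0,0,1],[0.015,0.05,0,0,0,0,1],[0.024,0.08,0,0,0,0,1],[0.033,0.11,0,0,0,0,1],[0.042,0.14,0,0,0,0,1],[0.05,0.165,0,0,0,0,1],[0.055,0.182,0,0,0,0,1],[0.056,0.187,0,0,0,0,1],[0.056,0.187,0,0,0,0,1],[0.056,0.187,0,0,0,0,1],[0.056,0.187,-0.03,0,0,0,1],[0.056,0.187,-0.06,0,0,0,1],[0.056,0.187,-0.09,0,0,0,1],[0.056,0.187,-0.12,0,0,0,1],[0.056,0.187,-0.13,0,0,0,1],[0.056,0.187,-0.13,0,0,0,1]]
  ]
}}

```text
time: 8.55
tool_pos: [0.5266, 0.1902, 0.1988]
eef_rot: [-0.115, 0.117, -0.697, 0.698]
force: [0.7, -0.7, -0.2]
finger_gap: 0.0002
```

Run:
```python
from h import *
b=vision.camera("scene")
cv2.imwrite("pics/b1.png",cv2.resize(b[170:350,360:560],None,fx=2.5,fy=2.5))
s=ctrl.state();print(s["time"],s["tool_pos"],s["force"],np.round(s["qpos"],2))
```

```text
8.6 [0.52795009 0.19133037 0.2010355 ] [0.42933714 1.34547    0.75788787] [-0.07  0.36 -0.48  1.84  0.2   0.99 -1.88]
```

View pics/b1.png

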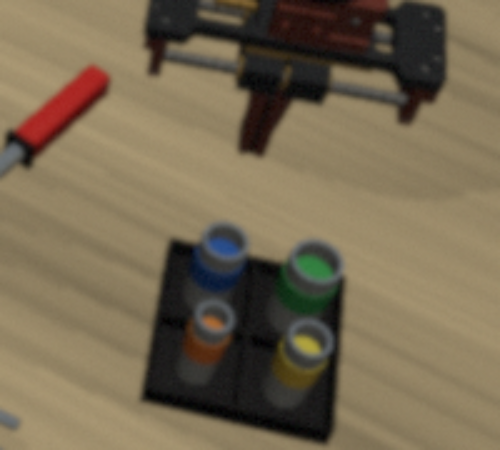

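The fingertips, at crop (252,150), are above the blue socket's mouth at (222,238). The scene camera puts that mouth within 3 mm of my target, so I'll go down and hold.

{"name": "carry_out", "arguments": {
  "motion": [
    [[0,0.001,-0.025,0,0,0,1],[0,0.002,-0.05,0,0,0,1],[0,0.002,-0.07,0,0,0,1],[0,0.002,-0.083,0,0,0,1],[0,0.002,-0.09,0,0,0,1],[0,0.002,-0.09,0,0,0,1],[0,0.002,-0.09,0,0,0,1],[0,0.002,-0.09,0,0,0,1],[0,0.002,-0.09,0,0,0,1],[0,0.002,-0.09,0,0,0,1],[0,0.002,-0.09,0,0,0,1],[0,0.002,-0.09,0,0,0,1],[0,0.002,-0.09,0,0,0,1],[0,0.002,-0.09,0,0,0,1],[0,0.002,-0.09,0,0,0,1],[0,0.002,-0.09,0,0,0,1],[0,0.002,-0.09,0,0,0,1],[0,0.002,-0.09,0,0,0,1],[0,0.002,-0.09,0,0,0,1]]
  ]
}}

```text
time: 10.18
tool_pos: [0.528, 0.1934, 0.111]
eef_rot: [-0.116, 0.116, -0.697, 0.698]
force: [-0.2, 0.6, 0.2]
finger_gap: 0.0003
```

Run:
```python
from h import *
b=vision.camera("scene")
cv2.imwrite("pics/b2.png",cv2.resize(b[170:350,360:560],None,fx=2.5,fy=2.5))
s=ctrl.state();print(s["time"],s["tool_pos"],s["force"])
```

```text
10.2333 [0.52794498 0.19334263 0.11099905] [-0.12776812 -0.7018113  -0.46978526]
```

View pics/b2.png

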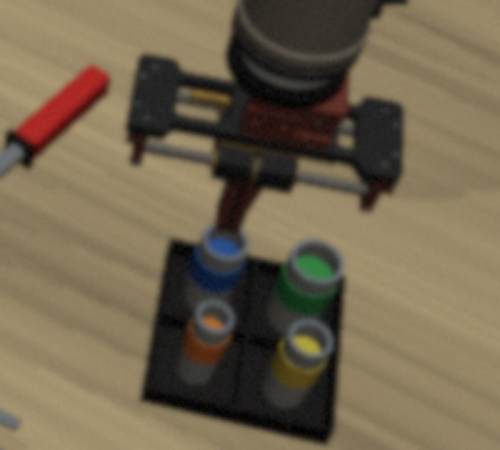

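The fingertips are just over the blue mouth. I'll hold a bit longer, then rise and travel to above the nut.

{"name": "carry_out", "arguments": {
  "motion": [
    [[0,0,0,0,0,0,1],[0,0,0,0,0,0,1],[0,0,0,0,0,0,1],[0,0,0,0,0,0,1],[0,0,0,0,0,0,1],[0,0,0.02,0,0,0,1],[0,0,0.05,0,0,0,1],[0,0,0.085,0,0,0,1],[0,0,0.12,0,0,0,1],[0,0,0.155,0,0,0,1],[0,0,0.185,0,0,0,1],[0,0,0.21,0,0,0,1],[0,0,0.219,0,0,0,1],[0,0,0.219,0,0,0,1]]
  ]
}}

```text
time: 11.4
tool_pos: [0.5289, 0.194, 0.3323]
eef_rot: [-0.118, 0.115, -0.697, 0.698]
force: [0.5, 0.4, -0.8]
finger_gap: 0.0005
```

{"name": "carry_out", "arguments": {
  "motion": [
    [[-0.003,-0.02,0,0,0,0,1],[-0.009,-0.05,0,0,0,0,1],[-0.014,-0.08,0,0,0,0,1],[-0.019,-0.11,0,0,0,0,1],[-0.024,-0.14,0,0,0,0,1],[-0.03,-0.17,0,0,0,0,1],[-0.035,-0.2,0,0,0,0,1],[-0.04,-0.23,0,0,0,0,1],[-0.045,-0.26,0,0,0,0,1],[-0.05,-0.29,0,0,0,0,1],[-0.056,-0.32,0,0,0,0,1],[-0.061,-0.35,0,0,0,0,1],[-0.066,-0.38,0,0,0,0,1],[-0.071,-0.41,0,0,0,0,1],[-0.077,-0.44,0,0,0,0,1],[-0.082,-0.47,0,0,0,0,1],[-0.085,-0.487,0,0,0,0,1],[-0.086,-0.493,0,0,0,0,1],[-0.086,-0.493,0,0,0,0,1],[-0.086,-0.493,0,0,0,0,1]]
  ]
}}

```text
time: 13.07
tool_pos: [0.4429, -0.2977, 0.331]
eef_rot: [0.117, -0.115, 0.698, -0.697]
force: [0.5, 0.4, -1.1]
finger_gap: 0.0004
```

Run:
```python
from h import *
b=vision.camera("scene")
h=cv2.cvtColor(b,cv2.COLOR_BGR2HSV); m=((h[...,0]<8)|(h[...,0]>172))&(h[...,1]>150)&(h[...,2]>110)
m=m[120:150,250:280]; ys,xs=np.nonzero(m)
if len(xs): print(len(xs),250+xs.mean(),120+ys.mean(),ray("scene",(250+xs.mean(),120+ys.mean()),.08))
s=ctrl.state();print(s["time"],s["tool_pos"],s["force"])
```

```text
42 263.8333333333333 138.76190476190476 [ 0.4376973  -0.30129205  0.08      ]
13.1167 [ 0.44323206 -0.29718648  0.33140502] [ 0.42168021  0.85983283 -0.909326  ]
```

The scene camera agrees on the nut to 4 mm. I'll go down.

{"name": "carry_out", "arguments": {
  "motion": [
    [[-0.001,-0.002,-0.03,0,0,0,1],[-0.002,-0.003,-0.06,0,0,0,1],[-0.002,-0.003,-0.09,0,0,0,1],[-0.002,-0.003,-0.12,0,0,0,1],[-0.002,-0.003,-0.15,0,0,0,1],[-0.002,-0.003,-0.175,0,0,0,1],[-0.002,-0.003,-0.195,0,0,0,1],[-0.002,-0.003,-0.21,0,0,0,1],[-0.002,-0.003,-0.218,0,0,0,1],[-0.002,-0.003,-0.219,0,0,0,1],[-0.002,-0.003,-0.219,0,0,0,1],[-0.002,-0.003,-0.219,0,0,0,1]]
  ]
}}

```text
time: 14.12
tool_pos: [0.4421, -0.3, 0.1134]
eef_rot: [0.119, -0.115, 0.698, -0.697]
force: [0.3, -0.1, -0.4]
finger_gap: 0.0005
```

Run:
```python
from h import *
b=vision.camera("scene")
cv2.imwrite("pics/n1.png",cv2.resize(b[60:220,180:380],None,fx=3,fy=3))
s=ctrl.state();print(s["time"],s["tool_pos"],s["force"])
```

```text
14.1667 [ 0.44214857 -0.30027281  0.11357195] [-0.04694678 -0.48354623  0.21218589]
```

View pics/n1.png

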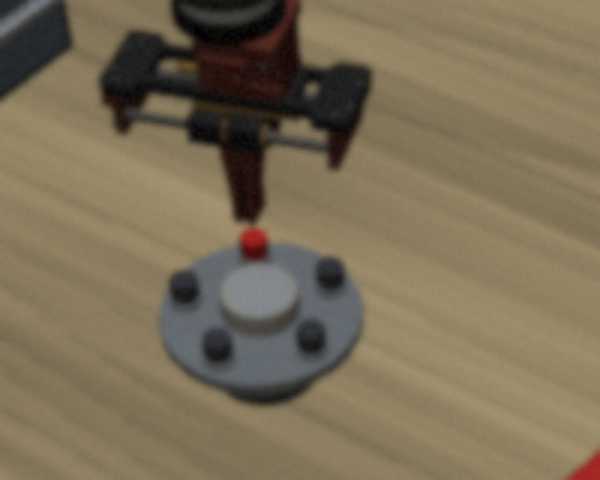

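{"name": "carry_out", "arguments": {
  "motion": [
    [[0,0,0,0,0,0,1],[0,0,0,0,0,0,1],[0,0,0,0,0,0,1],[0,0,0,0,0,0,1],[0,0,0,0,0,0,1],[0,0,0,0,0,0,1],[0,0,0,0,0,0,1],[0,0,0,0,0,0,1],[0,0,0,0,0,0,1],[0,0,0,0,0,0,1],[0,0,0,0,0,0,1],[0,0,0,0,0,0,1],[0,0,0,0,0,0,1],[0,0,0,0,0,0,1],[0,0,0,0,0,0,1],[0,0,0,0,0,0,1]]
  ]
}}

```text
time: 15.5
tool_pos: [0.4421, -0.3003, 0.1136]
eef_rot: [0.119, -0.115, 0.697, -0.697]
force: [0.8, 0.2, -0.2]
finger_gap: 0.0002
```

The fingertips, at crop (247,218), stand about 2 cm above the red nut at (254,240). I've held there for over a second, so I'm handing in.

Run:
```python
from h import *
print(workorder.sign_off()); s=ctrl.state(); print(s["time"],s["tool_pos"],s["force"])
```

```text
the job is handed in; nothing more can be done
None
the job is handed in; nothing more can be done
```

I pointed straight down with closed fingers at the ratchet's red grip, then the blue socket, then the red nut. Each hold lasted over a second, and I handed in with the fingertips still above the red nut.

| Target | Fingertip gap above it |
|---|---|
| Ratchet grip | about 20 mm |
| Blue socket mouth | about 20 mm |
| Red nut | about 22 mm |

- **Where I pointed:** On the ratchet I pointed at the front part of the red grip, about 30 mm from its mid-length.
- **Travel:** Between targets the fingertips were about 32 cm above the bench.
- **Contact:** The force readings I saw stayed within noise (about 1.5 N), and the pictures at each stop showed nothing touched or moved. I took no full picture of the scene at the end.
- **Time:** The arm's clock read 15.5 s at hand-in.
- **Disagreements:** The network's point for the blue socket was about 8 mm off the rim centre, so I used the rim. Spacings to the neighbouring sockets came out at 66–67 mm, against 68 given. The two cameras agreed on the nut to about 4 mm.

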